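# Switch on the pH meter and press its yellow calibrate key

### The arm

A 7-joint arm with a two-finger parallel gripper is mounted at the origin on the work surface. World frame = base frame: x ahead of the robot, y to its left, z up, the work surface at z = 0. Lengths are in m, angles in rad, forces in N, time in s.
With the tool pointing down it reaches from about 0.4 to 0.85 m from the base axis. Payload 10.4 kg.
Tool frame: the origin (TCP) lies between the finger pads; the fingertips stand 19 mm ahead of it and the grasp point (between the pads) is the TCP (manip.tips_ahead is the distance from the TCP to the fingertips, in m); z points along the fingers, y is the line along which they close (so a half turn about z gives the same grasp; the last joint's range is limited). The gripper opens to 85 mm and grips with 20 to 120 N. Pads are 22 mm wide; open, the fingers measure 114 mm over their backs; the gripper's body (76 mm by 85 mm) begins 54 mm behind the grasp point. The pads swing forward as they close: fully open they stand 13 mm farther back than shut.
Start: joints at [-1.169, 0.332, -0.065, 1.46, 0.022, 1.35, -0.088], TCP at [0.258, 0.569, 0.25] pointing down, gripper open.
Joint ranges: [-2.6, 2.6], [-0.5, 2.12], [-1.47, 1.34], [0.16, 2.42], [-1.27, 4.41], [0.06, 2.06], [-2.6, 2.6]. Speed limits (rad/s): [2.22, 2.22, 2.79, 2.79, 3.14, 3.14, 3.14].

### API

Orientations are given as a unit quaternion [x, y, z, w].
In Python, from workcell import manip, viewer gives the robot as it stands.
- The arm moves only by the tool arm_command, never from a script. Its argument "series" is text: rows parted by semicolons, each of 5 numbers parted by spaces: the closure, from 0 (fully open) to 1 (shut), then the shift along the tool's x, y, z normalised to -1 to 1, where 1 is 0.4 m, then the turn about the tool's z normalised to -1 to 1, where 1 is 180 degrees. In form: jaw tx ty tz spin; .... A call has exactly 10 rows; each row shifts and turns the commanded pose from where the row before left it, along the tool's axes as they then stand; what a row does not reach is not made up. A row lasts 1/8 s, in which the tool goes at most 62.5 mm and 10.7 degrees, less where a joint would pass 70% of its speed; a pose out of reach is approached as far as the arm can. A call with a number of a shift or a turn outside -1 to 1 is refused whole. A call with a gripper value outside its range is refused whole. The fingers move at their own pace and stop on an object; "newtons" is the grip in N (left out, the last holds). Time passes only in rows, so rows that do not move let the fingers close, or fill a call up. It gives the time, the measured TCP pose, the force, the opening and the grip force at its end, in the units of the state.
- manip.get_obs(): the state, without advancing time (a new reading comes with each control period).
- viewer.camera(name): name is "scene" or "top" or "wrist"; returns a dict with "pixels" (480x640x3 uint8, red, green, blue), "intrinsics" (3x3 intrinsics, pixels), "extrinsics" (4x4, takes a point from world to camera coordinates). Camera axes: x right, y up, looking along -z (the intrinsics and any distortion apply to the point x, -y, -z); pixel columns grow to the right and rows downward; lengths in m; the calibration is good to about 2 mm. A picture is of the moment at which its call begins. There is no depth.
- manip.hand_in(): hands the job in; it is judged then, once.
The state is a dict: "clock": time; "joint_pos": joint angles; "joint_velocities": joint speeds; "tau": joint torques, N m; "position": TCP position; "ee_rot": TCP orientation; "ft_force": force on the tool from outside, world axes, zero at the start; "torque": the same for the moment, N m; "grip_width": opening from 0.0 (shut) to 1.0 (fully open); "grasp_force": force on a finger pad.
Only numpy, scipy, OpenCV 4.12 (cv2) and the standard library are available. Lean on these libraries where they do the work, as an engineer would, in place of code of your own. Each camera call takes 0.05 s, during which the arm holds its last target. There are 200 camera calls.

### The job

With the fingertips, switch on the pH meter (the white bench meter with the green stripes) by pushing down the raised far end of its red rocker switch, then gently press that meter's yellow calibrate key all the way down, let it spring back up and draw the hand clear. Only touch, never pick up or shift anything: leave the meter standing where it is, and leave its other keys, the orange-striped meter and all the bottles and boxes alone.

Things in the scene. Friction and masses are not known exactly. Their poses are not given: they have to be found in the camera images.
- ph: pH meter, to be operated: white, GREEN stripes, pale display, 220x190 mm, loose, 1 kg. Origin: underside centre; x front (keys, robot side) to back (display), y left, z up. Deck 50 mm high; display hood 84 mm high at x +86..110, sloping down to the deck at x +42. Keys at x -72: yellow y +58, blue 0, grey -58 mm. Red rocker at x 0, y -58. Fixed grey knobs 65 mm high at x +4, y +20 and +65.
- ph_rocker_dot (a point): White dot on the far (back) end of the pH meter's red rocker switch, on its upper surface, 17 mm from the pivot. Off: this end stands up, the dot about 69 mm above the table; on: it is down, about 61 mm. Push it straight down to switch on.
- ph_rocker (a joint): pH meter's rocker switch, rad: 0 off (far, dotted end up), 0.5 on (far end fully down). Paddle 50 mm along the meter's x, 24 mm wide, pivot across its middle 61 mm above the table. It stays where it is left; about 2 N at the dot moves it.
- ph_yellow_top (a point): Centre of the top of the pH meter's yellow key, 61 mm above the table when up. Spring key, disc 26 mm across; stands 11 mm proud of the deck and goes down 6 mm (about 1.3 N to start, 4 N fully down), springs back by itself.
- ph_yellow (a joint): Travel of the pH meter's yellow key, m: 0 up, 0.006 fully down.
- ph_blue (a joint): Travel of the blue key of the pH meter, m: 0 up, 0.006 fully down; same kind of key, to be left alone.
- ph_grey (a joint): Travel of the grey key of the pH meter, m: 0 up, 0.006 fully down; same kind of key, to be left alone.
- cond_blue (a joint): Travel of the blue key of the conductivity meter, m: 0 up, 0.006 fully down; same kind of key, to be left alone.
- cond_yellow (a joint): Travel of the yellow key of the conductivity meter, m: 0 up, 0.006 fully down; same kind of key, to be left alone.
- cond_grey (a joint): Travel of the grey key of the conductivity meter, m: 0 up, 0.006 fully down; same kind of key, to be left alone.
- cond: The conductivity meter, to be left alone: same housing, size, axes and switch place as the pH meter but with ORANGE stripes and a dark display; its keys are in another order (blue y +58, yellow y 0, grey y -58 mm).
- cond_rocker (a joint): Conductivity meter's red rocker switch, rad: already on (about 0.5), must stay on.
- amber_dropper: Small amber glass dropper bottle with red bulb, 38 mm across, 96 mm tall; loose bystander. Origin: centre of the underside.
- clear_dropper: Small clear glass dropper bottle with white bulb, 48 mm across, 96 mm tall; loose bystander. Origin: centre of the underside.
- reagent: White plastic reagent bottle with black cap, 68 mm across, 150 mm tall; loose bystander. Origin: centre of the underside.
- amber_jar: Amber jar with black lid, 52 mm across, 85 mm tall; loose bystander. Origin: centre of the underside.
- beaker: Glass beaker, 64 mm across, 85 mm tall; loose bystander. Origin: centre of the underside.
- carton: Cardboard carton, 130 x 45 mm, 32 mm tall, lying flat; loose bystander. Origin: centre of the underside.

How it is judged:
By the outcome, as a careful person would: the job done as asked, in the order asked, and still so for the second after the job is handed in, with the robot touching nothing.
It also fails if it takes over 42 s, if anything falls off the work surface, if the arm or the gripper's body presses on something with over 40 N, if the wrist force passes 120 N, or if a joint passes its speed limit or range.

## Working session

There is one attempt and no reset: what is moved stays moved. The work goes in short steps, Python scripts to look and compute and a tool call to move; the robot and the scene stay as the last step left them, time stands still between calls to the robot, and variables do not carry over. Pictures are saved under pics/ and viewed, at most 10 in all, crops included, and the job is handed in when it is done.

Besides the shell and the picture viewer there is one more tool, called after ">>>" by a JSON object that holds its "api" and its "payload". arm_command: Moves the arm, as the interface text tells. Scaled input: -1 to 1 covers 0.4 m each way for a shift and 180 degrees each way for a turn. Its arguments: {"type":"object","properties":{"series":{"type":"string"},"newtons":{"type":"number"}},"required":["series"]}

```bash
mkdir -p pics
python3 - <<'E'
from workcell import manip, viewer
import cv2, numpy as np
for n in ("scene","top"):
    c=viewer.camera(n); cv2.imwrite(f"pics/{n}0.png",c["pixels"][:,:,::-1]); np.savez(f"pics/{n}0.npz",**{k:np.array(c[k]) for k in("pixels","intrinsics","extrinsics")}); print(n,c.keys(),c["intrinsics"],c["extrinsics"])
print(manip.get_obs(), manip.tips_ahead)
E
```

```text
scene dict_keys(['pixels', 'intrinsics', 'extrinsics']) [[509.35824469   0.         324.65218386]
 [  0.         509.35824469 232.45567416]
 [  0.           0.           1.        ]] [[ 0.03808598  0.99926297 -0.00479414 -0.02914724]
 [-0.59394971  0.02649549  0.80406575  0.30341723]
 [ 0.80360015 -0.02777615  0.59452105 -1.67328315]
 [ 0.          0.          0.          1.        ]]
top dict_keys(['pixels', 'intrinsics', 'extrinsics']) [[588.8998444    0.         315.4464277 ]
 [  0.         588.8998444  245.69023998]
 [  0.           0.           1.        ]] [[-2.14840918e-02 -9.99769066e-01  4.98186785e-04 -1.49802492e-02]
 [ 9.96608131e-01 -2.13765668e-02  7.94687105e-02 -6.09058180e-01]
 [-7.94397089e-02  2.20381007e-03  9.96837236e-01 -1.39436562e+00]
 [ 0.00000000e+00  0.00000000e+00  0.00000000e+00  1.00000000e+00]]
{'clock': 0.1, 'joint_pos': array([-1.16857669,  0.3328079 , -0.06470433,  1.4608699 ,  0.02159703,
        1.34988832, -0.08852777]), 'joint_velocities': array([ 0.00086288, -0.00084448, -0.00036024, -0.00097855,  0.00100224,
        0.00089892,  0.0002065 ]), 'tau': array([ 1.62567470e-03, -6.26741195e+01,  4.94369818e-02, -3.92432177e+01,
        1.63417059e-02,  6.92282338e-03, -4.55175737e-06]), 'position': array([0.25746703, 0.56916022, 0.24958997]), 'ee_rot': array([ 2.10818497e-01,  9.77525014e-01, -6.29811618e-04, -1.08431335e-04]), 'ft_force': array([-0.23983344,  0.26029071, -0.39534776]), 'torque': array([-0.02948684,  0.00066483, -0.00729893]), 'grasp_force': 0.0, 'grip_width': 0.99889986965591} 0.019
```

View pics/top0.png

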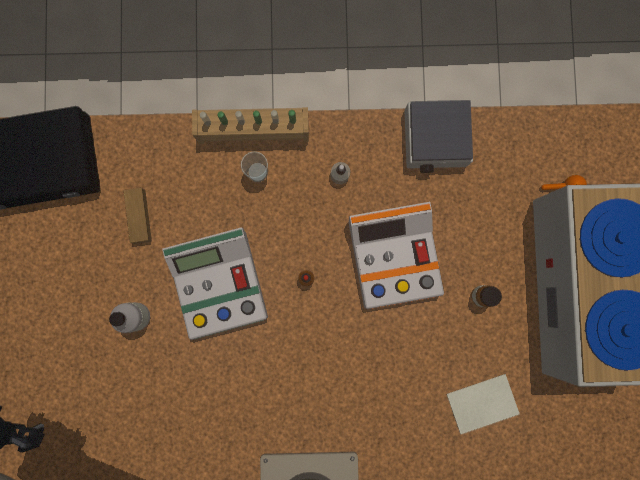

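View pics/scene0.png

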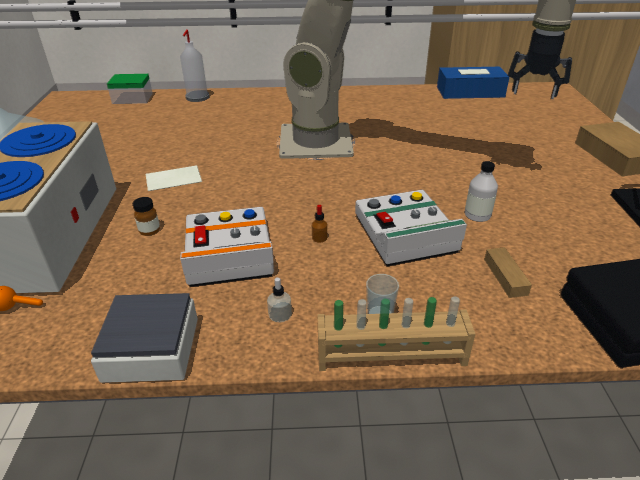

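The top picture shows the green-striped pH meter at left: yellow key near (200,320), blue (224,314), grey (248,308), red rocker near (240,278). The white reagent bottle is at (128,318) and the amber dropper at (306,279). The scene picture agrees: yellow near (417,196), rocker near (385,217).

```bash
cat > h.py <<'E'
import numpy as np, cv2
def ray(c,uv):
    K,E=c["intrinsics"],c["extrinsics"]; R,t=E[:3,:3],E[:3,3]
    d=np.linalg.solve(K,[uv[0],uv[1],1.]); d=R.T@(d*[1,-1,-1]); return -R.T@t,d
def plane(c,uv,z):
    o,d=ray(c,uv); return o+d*(z-o[2])/d[2]
def tri(c1,u1,c2,u2):
    (a,d),(b,e)=ray(c1,u1),ray(c2,u2); s=np.linalg.lstsq(np.c_[d,-e],b-a,rcond=None)[0]
    p,q=a+d*s[0],b+e*s[1]; return (p+q)/2,np.linalg.norm(p-q)
def project(c,p):
    q=c["extrinsics"][:3,:3]@p+c["extrinsics"][:3,3]; q=c["intrinsics"]@(q*[1,-1,-1]); return q[:2]/q[2]
def blob(c,box,lo,hi):
    x0,y0,x1,y1=box; h=cv2.cvtColor(c["pixels"][y0:y1,x0:x1],cv2.COLOR_RGB2HSV)
    m=cv2.inRange(h,lo,hi); n,_,st,ce=cv2.connectedComponentsWithStats(m); i=1+st[1:,4].argmax()
    return ce[i]+[x0,y0],st[i,4]
E
python3 - <<'E'
from h import *
T=dict(np.load("pics/top0.npz"));S=dict(np.load("pics/scene0.npz"))
Y=((20,150,90),(35,255,255));B=((105,120,60),(125,255,255));R=((0,170,90),(8,255,255))
P={}
for n,bt,bs,r in(("yel",(185,305,215,335),(405,185,430,205),Y),("blue",(212,302,236,326),(385,190,405,206),B),("rock",(225,260,255,295),(370,205,400,230),R)):
    a,na=blob(T,bt,*r);b,nb=blob(S,bs,*r);P[n]=plane(T,a,.061)
    print(n,a,na,b,nb,P[n],plane(S,b,.061),*tri(T,a,S,b))
ly=P["yel"]-P["blue"]; print("yel-blue",np.linalg.norm(ly)); yw=ly[:2]/np.linalg.norm(ly[:2]); xw=np.array([yw[1],-yw[0]])
print("yaw deg",np.degrees(np.arctan2(xw[1],xw[0])))
o=P["blue"][:2]+.072*xw; print("origin",o,"rock local",(P["rock"][:2]-o)@xw,(P["rock"][:2]-o)@yw)
# dot
dot=np.r_[o+.015*xw-.058*yw,.069];print("dot pred",dot,project(T,dot),project(S,dot))
a=T["pixels"][255:300,220:262];b=S["pixels"][203:233,365:405]
cv2.imwrite("pics/crop.png",np.hstack([cv2.resize(x,(400,400),interpolation=2) for x in(a,b)])[:,:,::-1])
E
```

```text
yel [198.83 320.16] 100 [416.42424242 195.5       ] 66 [0.43799938 0.2465565  0.061     ] [0.4474343  0.24396169 0.061     ] [0.43766082 0.24708621 0.05482336] 0.0013599683405851584
blue [223.10227273 313.55681818] 88 [395.12121212 199.12121212] 66 [0.45203335 0.19006024 0.061     ] [0.46174198 0.18785821 0.061     ] [0.45177236 0.19045724 0.0545904 ] 0.0011983956534858296
rock [239.35555556 277.86666667] 180 [384.08421053 216.67368421] 95 [0.53409443 0.15135667 0.061     ] [0.53702596 0.15023786 0.061     ] [0.53411187 0.15118392 0.05899723] 0.0008543584886320782
yel-blue 0.05821323579574189
yaw deg 13.950218209304952
origin [0.52190975 0.20741791] rock local -0.0016898699999267676 -0.05734520477504821
dot pred [0.5504499  0.15474476 0.069     ] [237.37751842 270.76952766] [386.97410765 217.07609747]
```

View pics/crop.png

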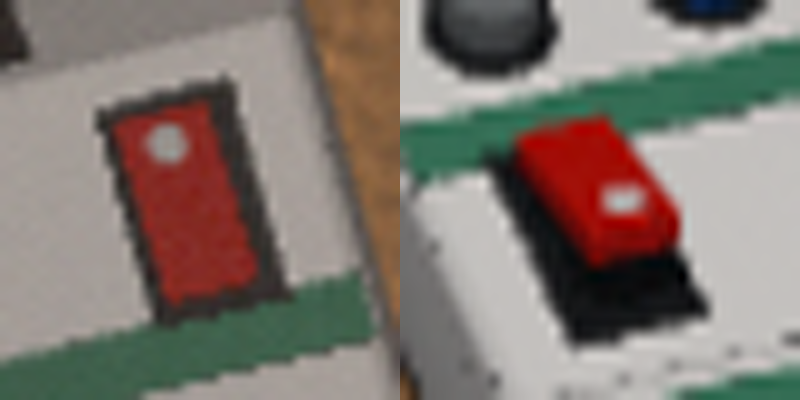

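Both views agree on the dot (top (237.6,271.1), scene (387,218)), and the key spacing of 58.2 mm against 58 confirms the meter pose. I'll square the shut fingers to the meter and travel high.

>>> {"api": "arm_command", "payload": {"series": "1 0 0 0 -0.0531; 1 0 0 0 -0.0531; 1 0 0 0 -0.0531; 1 0 0 0 -0.0531; 1 -0.03 -0.075 0 0; 1 -0.03 -0.075 0 0; 1 -0.03 -0.075 0 0; 1 -0.03 -0.075 0 0; 1 -0.03 -0.075 0 0; 1 -0.03 -0.075 0 0", "newtons": 20}}

```text
clock: 1.35
position: [0.3711, 0.4109, 0.25]
ee_rot: [-0.121, 0.993, -0.0, -0.0]
ft_force: [0.3, -0.5, -0.1]
grip_width: -0.0
grasp_force: 0.0
```

>>> {"api": "arm_command", "payload": {"series": "1 -0.03 -0.075 0 0; 1 -0.03 -0.075 0 0; 1 -0.03 -0.075 0 0; 1 -0.03 -0.075 0 0; 1 -0.03 -0.075 0 0; 1 -0.03 -0.075 0 0; 1 -0.03 -0.075 0 0; 1 -0.03 -0.075 0 0; 1 0 0 0 0; 1 0 0 0 0"}}

```text
clock: 2.6
position: [0.521, 0.2026, 0.25]
ee_rot: [-0.121, 0.993, 0.0, -0.0]
ft_force: [-0.5, 0.5, -0.6]
grip_width: 0.002
grasp_force: 0.0
```

>>> {"api": "arm_command", "payload": {"series": "1 -0.03 -0.067 0 0; 1 -0.03 -0.067 0 0; 1 0 0 0.06 0; 1 0 0 0.06 0; 1 0 0 0.06 0; 1 0 0 0.06 0; 1 0 0 0.06 0; 1 0 0 0.06 0; 1 0 0 0 0; 1 0 0 0 0"}}

```text
clock: 3.85
position: [0.5579, 0.1567, 0.1073]
ee_rot: [-0.121, 0.993, 0.0, 0.0]
ft_force: [0.9, 0.9, 0.2]
grip_width: -0.001
grasp_force: 0.0
```

Run:
```python
from h import *
from workcell import manip, viewer
im=[]
for n,(x0,y0,x1,y1) in(("top",(160,220,280,350)),("scene",(340,130,480,270)),("wrist",(0,0,640,480))):
    c=viewer.camera(n); im.append(cv2.resize(c["pixels"][y0:y1,x0:x1],(266,400) if 0 else (266,300),interpolation=2))
cv2.imwrite("pics/p1.png",np.hstack(im)[:,:,::-1]); o=manip.get_obs(); print(o["position"],o["ft_force"])
```

```text
[0.55818559 0.15626485 0.10743651] [ 0.09136366 -0.00267367 -0.68232925]
```

View pics/p1.png

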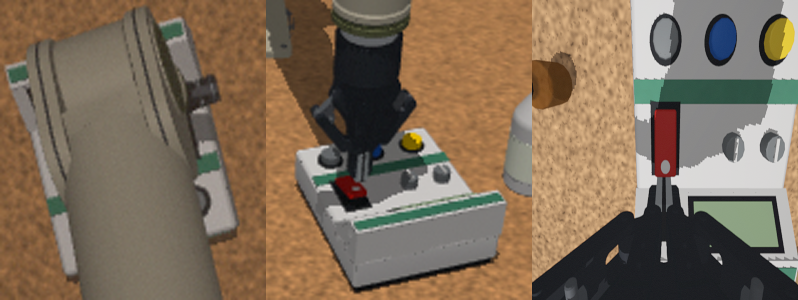

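The wrist view shows the thin shut tips centred on the rocker, just beyond the dot. Pushing down now in small steps.

>>> {"api": "arm_command", "payload": {"series": "1 0 0 0.0125 0; 1 0 0 0.0125 0; 1 0 0 0.0125 0; 1 0 0 0.004 0; 1 0 0 0.004 0; 1 0 0 0.004 0; 1 0 0 0.004 0; 1 0 0 0 0; 1 0 0 0 0; 1 0 0 0 0"}}

```text
clock: 5.25
position: [0.5577, 0.1559, 0.0849]
ee_rot: [-0.121, 0.993, 0.0, 0.0]
ft_force: [1.3, -0.0, 1.3]
grip_width: -0.001
grasp_force: 0.5
```

>>> {"api": "arm_command", "payload": {"series": "1 0 0 0.0025 0; 1 0 0 0.0025 0; 1 0 0 0.0025 0; 1 0 0 0 0; 1 0 0 0 0; 1 0 0 0 0; 1 0 0 0 0; 1 0 0 0 0; 1 0 0 0 0; 1 0 0 0 0"}}

```text
clock: 6.5
position: [0.5577, 0.1559, 0.0819]
ee_rot: [-0.121, 0.993, 0.0, 0.0]
ft_force: [2.7, 0.7, 1.4]
grip_width: -0.002
grasp_force: 1.2
```

>>> {"api": "arm_command", "payload": {"series": "1 0 0 0.0025 0; 1 0 0 0 0; 1 0 0 0.0025 0; 1 0 0 0 0; 1 0 0 0 0; 1 0 0 0 0; 1 0 0 0 0; 1 0 0 0 0; 1 0 0 0 0; 1 0 0 0 0"}}

```text
clock: 7.75
position: [0.5577, 0.1559, 0.08]
ee_rot: [-0.121, 0.993, 0.0, 0.0]
ft_force: [1.3, 1.1, 5.7]
grip_width: 0.001
grasp_force: 2.7
```

>>> {"api": "arm_command", "payload": {"series": "1 0 0 0.0025 0; 1 0 0 0 0; 1 0 0 0 0; 1 0 0 0 0; 1 0 0 0 0; 1 0 0 0 0; 1 0 0 0 0; 1 0 0 0 0; 1 0 0 0 0; 1 0 0 0 0"}}

```text
clock: 9.0
position: [0.5578, 0.1559, 0.0797]
ee_rot: [-0.121, 0.993, 0.0, 0.0]
ft_force: [-1.9, -0.9, 12.3]
grip_width: -0.001
grasp_force: 5.7
```

The force rose steeply against the stop, so the rocker is fully over. Lifting and moving over the yellow key.

>>> {"api": "arm_command", "payload": {"series": "1 0 0 -0.02 0; 1 0 0 -0.08 0; 1 0 0 -0.08 0; 1 0 0 -0.07 0; 1 0.059 0.073 0 0; 1 0.059 0.073 0 0; 1 0.059 0.073 0 0; 1 0.059 0.073 0 0; 1 0 0 0 0; 1 0 0 0 0"}}

```text
clock: 10.25
position: [0.4381, 0.2459, 0.1787]
ee_rot: [-0.121, 0.993, -0.0, -0.0]
ft_force: [0.4, -0.6, -0.2]
grip_width: -0.005
grasp_force: 0.0
```

Run:
```python
from h import *
from workcell import manip, viewer
im=[]
for n,(x0,y0,x1,y1) in(("scene",(340,170,480,275)),("wrist",(0,0,640,480))):
    c=viewer.camera(n); im.append(cv2.resize(c["pixels"][y0:y1,x0:x1],(400,300),interpolation=2))
    np.savez(f"pics/{n}2.npz",**{k:np.array(c[k]) for k in("pixels","intrinsics","extrinsics")})
    if n=="wrist":
        W=c; print(project(c,np.array([.438,.2466,.061])))
        try:
            a,na=blob(c,(0,0,640,480),(20,150,60),(35,255,255)); print(a,na,plane(c,a,.061))
        except Exception as e: print(e)
cv2.imwrite("pics/p2.png",np.hstack(im)[:,:,::-1]); o=manip.get_obs(); print(o["position"],o["ft_force"])
```

```text
[317.57098295 234.44710633]
[320.71579805 231.4218241 ] 1228 [0.43547566 0.24811905 0.061     ]
[0.43859334 0.24558576 0.17872006] [ 0.00311644 -0.53576776  0.05154831]
```

View pics/p2.png

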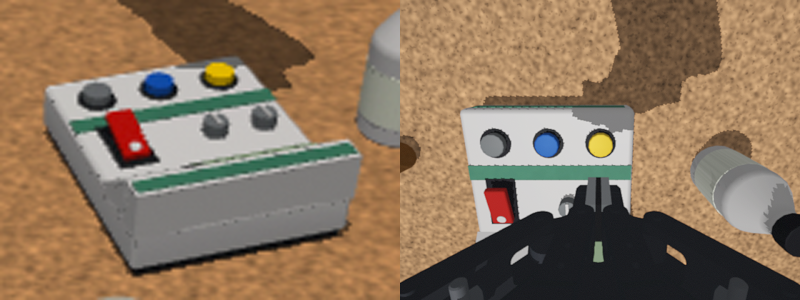

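The rocker's dotted far end is now down. The tips are above the yellow key, which sits at wrist pixel (321,231), within 3 mm of the top-view fix.

>>> {"api": "arm_command", "payload": {"series": "1 0.0025 0.0045 0.06 0; 1 0 0 0.06 0; 1 0 0 0.06 0; 1 0 0 0.02 0; 1 0 0 0.02 0; 1 0 0 0.01 0; 1 0 0 0.01 0; 1 0 0 0 0; 1 0 0 0 0; 1 0 0 0 0"}}

```text
clock: 11.6
position: [0.4367, 0.2482, 0.0832]
ee_rot: [-0.121, 0.993, 0.0, 0.0]
ft_force: [0.2, -0.2, 0.0]
grip_width: 0.0
grasp_force: 0.0
```

>>> {"api": "arm_command", "payload": {"series": "1 0 0 0.005 0; 1 0 0 0 0; 1 0 0 0.005 0; 1 0 0 0 0; 1 0 0 0.005 0; 1 0 0 0 0; 1 0 0 0 0; 1 0 0 0 0; 1 0 0 0 0; 1 0 0 0 0"}}

```text
clock: 12.85
position: [0.4367, 0.2481, 0.077]
ee_rot: [-0.121, 0.993, 0.0, 0.0]
ft_force: [0.4, -0.6, 2.9]
grip_width: -0.002
grasp_force: 1.3
```

>>> {"api": "arm_command", "payload": {"series": "1 0 0 0.0025 0; 1 0 0 0 0; 1 0 0 0.0025 0; 1 0 0 0 0; 1 0 0 0.0025 0; 1 0 0 0 0; 1 0 0 0 0; 1 0 0 0 0; 1 0 0 0 0; 1 0 0 0 0"}}

```text
clock: 14.1
position: [0.4367, 0.2481, 0.0741]
ee_rot: [-0.121, 0.993, 0.0, 0.0]
ft_force: [-0.2, 0.5, 5.8]
grip_width: 0.0
grasp_force: 2.9
```

>>> {"api": "arm_command", "payload": {"series": "1 0 0 0.0025 0; 1 0 0 0 0; 1 0 0 0 0; 1 0 0 0 0; 1 0 0 0 0; 1 0 0 0 0; 1 0 0 0 0; 1 0 0 0 0; 1 0 0 0 0; 1 0 0 0 0"}}

```text
clock: 15.35
position: [0.4368, 0.2482, 0.0739]
ee_rot: [-0.121, 0.993, 0.0, 0.0]
ft_force: [-4.4, -3.2, 16.2]
grip_width: 0.0
grasp_force: 8.1
```

The key is on its stop (0.2 mm of motion for 1 mm commanded). Withdrawing straight up, then aside for a look.

>>> {"api": "arm_command", "payload": {"series": "1 0 0 -0.005 0; 1 0 0 -0.02 0; 1 0 0 -0.08 0; 1 0 0 -0.1 0; 1 0 0 -0.1 0; 1 0 0 -0.1 0; 1 0.03 0.1 0 0; 1 0.03 0.1 0 0; 1 0.03 0.1 0 0; 1 0 0.1 0 0"}}

```text
clock: 16.6
position: [0.3618, 0.3955, 0.235]
ee_rot: [-0.121, 0.993, -0.0, -0.0]
ft_force: [0.5, -0.9, 0.4]
grip_width: 0.001
grasp_force: 0.0
```

>>> {"api": "arm_command", "payload": {"series": "1 0 0.1 0 0; 1 0 0.1 0 0; 1 0 0 0 0; 1 0 0 0 0; 1 0 0 0 0; 1 0 0 0 0; 1 0 0 0 0; 1 0 0 0 0; 1 0 0 0 0; 1 0 0 0 0"}}

```text
clock: 17.85
position: [0.344, 0.4724, 0.2349]
ee_rot: [-0.121, 0.993, 0.0, 0.0]
ft_force: [-0.8, 0.2, 0.2]
grip_width: -0.002
grasp_force: 0.0
```

Run:
```python
from h import *
from workcell import manip, viewer
im=[]
for n,(x0,y0,x1,y1) in(("scene",(340,170,480,275)),("top",(90,130,330,350))):
    c=viewer.camera(n); im.append(cv2.resize(c["pixels"][y0:y1,x0:x1],(400,300),interpolation=2))
    if n=="top":
        for b,r in (((185,305,215,335),((20,150,60),(35,255,255))),((212,302,236,326),((105,120,60),(125,255,255)))): print(blob(c,b,*r))
cv2.imwrite("pics/p3.png",np.hstack(im)[:,:,::-1]); o=manip.get_obs(); print(o["position"],o["ft_force"])
```

```text
(array([198.95145631, 320.26213592]), np.int32(103))
(array([222.95505618, 313.57303371]), np.int32(89))
[0.34401633 0.47239052 0.23491106] [0.61304447 0.21122087 0.24291104]
```

View pics/p3.png

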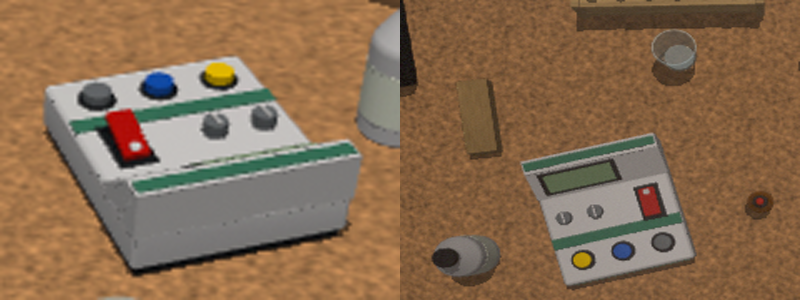

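The rocker is on, the yellow key is back up, and the meter hasn't moved: its yellow and blue keys are within 0.2 px of where they started. The bottles look undisturbed and the hand is clear.

```bash
python3 -c "
from workcell import manip
print(manip.hand_in())"
```

```text
the job is handed in; nothing more can be done
None
```

The pH meter's rocker is switched on and its yellow calibrate key was pressed to the stop and sprang back; the meter stayed in place, the hand is clear, and the job was handed in at about 18 s.

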